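Find the hidden release notch of the nail-dust extractor and press it

ROBOT

A 7-joint arm with a two-finger parallel gripper is mounted at the origin on the work surface. World frame = base frame: x ahead of the robot, y to its left, z up, the work surface at z = 0. Lengths are in mm, angles in rad, forces in N, time in s.
With the tool pointing down it reaches from about 400 to 875 mm from the base axis. Payload 4.4 kg.
Tool frame: the origin (TCP) lies at the very end of the fingers, on their centre line; the grasp point (between the pads) lies ctrl.grip_depth behind it (ctrl.grip_depth is the distance from the TCP to the grasp point, in mm); y points along the fingers, x is the direction in which the jaws open and shut, and the axes are right-handed (so a half turn about y gives the same grasp; the last joint's range is limited). The gripper opens to 85 mm and grips with 20 to 120 N. Pads are 22 mm wide; open, the fingers measure 114 mm over their backs; the gripper's body (76 mm by 85 mm) begins 54 mm behind the grasp point. The pads swing forward as they close: fully open they stand 13 mm farther back than shut.
Start: joints at [1.196, 0.628, 0.038, 1.517, -0.027, 0.996, -0.02], TCP at [197.573, -619.26, 231.313] pointing down, gripper open.
Joint ranges: [-3.06, 3.06], [-0.37, 2.12], [-1.25, 1.32], [0.18, 2.47], [-1.1, 4.24], [0.23, 1.98], [-2.94, 2.94]. Speed limits (rad/s): [2.57, 2.57, 3.14, 3.14, 3.14, 3.14, 3.14].

INTERFACE

Orientations are given as [roll, pitch, yaw] about the fixed x, y, z axes, in that order (R = Rz(yaw) Ry(pitch) Rx(roll)).
In Python, from cell import ctrl gives the robot as it stands.
- The arm moves only by the tool apply_moves, never from a script. Its argument "motion" is a list of rows, each a list of 5 numbers: the shift along the tool's x, y, z in cm, then the turn about the tool's y in rad, then the finger opening in cm, from 0 to 8.54. In form: [[tx, ty, tz, roll, hand], ...]. A call has 1 to 20 rows; each row is the pose to reach, as a shift and turn from the pose commanded when the call began, along the tool's axes at that moment; what a row does not reach only later rows make up. A row lasts 1/8 s, in which the tool goes at most 62.5 mm and 10.7 degrees, less where a joint would pass 70% of its speed; a pose out of reach is approached as far as the arm can. A call with a gripper value outside its range is refused whole. The fingers move at their own pace and stop on an object; the grip force is fixed at half the most. Time passes only in rows, so rows that repeat a pose let the fingers close. It gives the time, the measured TCP pose, the force and the opening at its end, in the units of the state.
- ctrl.read_state(): the state, without advancing time (a new reading comes with each control period).
- ctrl.get_image(name): name is "scene" or "top"; returns a dict with "image" (420x560x3 uint8, red, green, blue), "vfov" (degrees; the focal length in pixels is half the picture's height over the tangent of half this angle, whatever the lens; pixels are square), "cx", "cy" (the principal point, pixels), "extrinsics" (4x4, takes a point from world to camera coordinates). Camera axes: x right, y up, looking along -z (the intrinsics and any distortion apply to the point x, -y, -z); pixel columns grow to the right and rows downward; lengths in mm; the calibration is good to about 2 mm. A picture is of the moment at which its call begins. There is no depth.
- ctrl.finish_job(): hands the job in, once; it reports no verdict.
Trained networks look in a picture, given as the dict that the camera call returned (one of the last four; its "shot" number tells which), for a name from the list of things; names that differ only in an ending like _2 or _b are one class to them, and where a whole thing is asked for, a point or a joint stands for the part that bears it (a point fixed in the world has none). Each returns a list of dicts, best first, with "confidence" (0 to 1); they miss things now and then, are a little off and sometimes report something else, mostly with a low value. They report only what shows in the picture. A call takes as long as a camera call.
- ctrl.search_frame(picture, query): "location" ([x, y, z] in mm, in world coordinates, good to about 4 mm: the middle of the surface that is visible of it).
- ctrl.mark_of(picture, query): "location" ([x, y, z] in mm, in world coordinates, good to about 4 mm: a listed point, or the origin of a listed thing).
The state is a dict: "clock": time; "qpos": joint angles; "qd": joint speeds; "tau": joint torques, N m; "eef_pos": TCP position; "tool_rot": TCP orientation; "force": force on the tool from outside, world axes, zero at the start; "torque": the same for the moment, N m; "width": finger opening in mm.
Only numpy, scipy, OpenCV 4.12 (cv2) and the standard library are available. Lean on these libraries where they do the work, as an engineer would, in place of code of your own. Each camera call takes 0.05 s, during which the arm holds its last target.

TASK

The filter cover of the white nail-dust extractor has to be popped open for cleaning. With closed fingers touch the top of its front edge strip at the end with the orange dot, feel along the strip from there with the fingertip until you find the notch, then press the key inside the notch fully down, so that the cover springs up and stays ajar, and take the hand away. Do not touch the cover itself, and leave the bottles, jar and buffing block where they stand: nothing is picked up.

Things in the scene. Friction and masses are not known exactly. Their poses are not given: they have to be found in the camera images.
- extractor: white nail-dust extractor, fixed, 340 mm wide (its y), 220 mm deep (x). Origin: centre of its underside, on the desk; x from its front edge to its back (away from the robot at yaw 0), y along the front edge towards the orange dot. Along the front a rigid white edge strip, 43 mm wide, top 60 mm above the desk, shows for 200 mm between two end blocks (tops at 66 mm)
- edge_dot_end (a point): end of the edge strip by the orange dot (18 mm dot on the end block, 16 mm farther on): on the strip's top, mid-width (extractor x -87.5, y +100 mm). The strip has one notch of the same white, 46 mm long, as wide as the strip, open at top and front; its centre lies 95 to 155 mm from this end, differently each time. Elsewhere the strip is unbroken
- edge_plain_end (a point): the other end of the edge strip, 200 mm from edge_dot_end, on the strip's top, mid-width, where the other end block begins
- key (a joint): how far the white release key is pressed, in m: 0 up, 0.006 fully down. The key (41 mm wide) is the whole floor of the notch, 10 mm below the strip's top, and goes down 6 mm more. It is stiff (about 7 N; 10 to 15 N is ample), has no return spring and stays where pushed. Its place along the strip is not reported
- cover: grey filter cover with black grille, 150 x 196 x 7 mm, its near edge 8 mm behind the strip, top flush with the strip when shut. Origin on its hinge at the far edge; z up when shut. As the key goes down a linkage lifts the near edge, by 0.12 rad (18 mm) with the key fully down; it stays up
- polish_red_mid (a point): a red nail-polish bottle with a black cap, 28 mm wide and 74 mm tall, standing on an end block of the extractor. The point is its centre, half-way up
- polish_black_mid (a point): an all-black nail-polish bottle, 28 mm wide and 74 mm tall, standing on an end block of the extractor. The point is its centre, half-way up
- polish_pink_mid (a point): a pink nail-polish bottle with a black cap, 28 mm wide and 74 mm tall, on the desk. The point is its centre, half-way up
- polish_blue_mid (a point): a blue nail-polish bottle with a white cap, 28 mm wide and 74 mm tall, on the desk. The point is its centre, half-way up
- spray_mid (a point): a clear bottle, 42 mm wide and 140 mm tall, on the desk. The point is its centre, half-way up
- jar_mid (a point): an amber glass jar with a white lid, 56 mm wide and 50 mm tall, on the desk. The point is its centre, half-way up
- buffer_mid (a point): a lilac nail-buffing block, 95 x 26 x 26 mm, lying on the desk. The point is its centre, half-way up

How it is judged (in metres and radians):
On the way, in this order (a step that is already met when the one before it is completed fails the run):
1. the fingertips touch the extractor's edge strip within 40 mm of its dotted end, the key still up (contact force between the fingers and extractor above 0.3 N and horizontal distance between the grasp point and edge_dot_end below 0.04 m and value of joint key below 0.002 m), for 0.05 s.
2. the fingertips touch the strip farther along, 50 to 190 mm from the dotted end and over the strip, the key still up (contact force between the fingers and extractor above 0.3 N and horizontal distance between the grasp point and edge_dot_end between 0.05 and 0.19 m and value of joint key below 0.002 m and x of the grasp point in the frame of extractor below -0.055 m), for 0.05 s.
3. the fingers press the key at least 5 mm down (contact force between the fingers and extractor above 0.3 N and value of joint key above 0.005 m), for 0.05 s.
At the end, for the whole second after the job is handed in: The key is at least 5 mm down (of 6), the cover stands ajar by at least 0.09 rad and is at rest, and every bottle, the jar and the buffing block are within 15 mm of where they began (value of joint key above 0.005 m and angle between cover's own z axis and vertical above 0.09 rad and angular speed of cover below 0.05 rad/s and not (distance of polish_red_mid from where it was at the start of the episode above 0.015 m) and not (distance of polish_black_mid from where it was at the start of the episode above 0.015 m) and not (distance of polish_pink_mid from where it was at the start of the episode above 0.015 m) and not (distance of polish_blue_mid from where it was at the start of the episode above 0.015 m) and not (distance of spray_mid from where it was at the start of the episode above 0.015 m) and not (distance of jar_mid from where it was at the start of the episode above 0.015 m) and not (distance of buffer_mid from where it was at the start of the episode above 0.015 m)); the robot touches nothing.
It fails at once if the fingers or arm touch the filter cover with more than 2 N (contact force between any of the fingers, the arm and cover above 2 N).
It fails at once if a bottle, the jar or the buffing block is moved or lifted by more than 15 mm (distance of any of polish_red_mid, polish_black_mid, polish_pink_mid, polish_blue_mid, spray_mid, jar_mid, buffer_mid from where it was at the start of the episode above 0.015 m).
It also fails if it takes over 61 s, if anything falls off the work surface, if the arm or the gripper's body presses on something with over 40 N, if the wrist force passes 120 N, or if a joint passes its speed limit or range.

## Working session

There is one attempt and no reset: what is moved stays moved. The work goes in short steps, Python scripts to look and compute and a tool call to move; the robot and the scene stay as the last step left them, time stands still between calls to the robot, and variables do not carry over. Pictures are saved under pics/ and viewed, and the job is handed in when it is done.

Besides the shell and the picture viewer there is one more tool, called after "Request:" as a command line: name --pt "numbers of a row" for each row, then --argument value for the rest. apply_moves: Moves the arm, as the interface text tells. Its arguments: {"type":"object","properties":{"motion":{"type":"array","items":{"type":"array","items":{"type":"number"}}}},"required":["motion"]}

```bash
ls; mkdir -p pics
python3 - <<'E'
from cell import ctrl
import cv2,numpy as np
s=ctrl.read_state()
for k,v in s.items(): print(k,np.round(v,3).tolist())
print(ctrl.grip_depth)
for n in("scene","top"):
    p=ctrl.get_image(n)
    cv2.imwrite(f"pics/{n}0.png",p["image"][:,:,::-1])
    print(n,p["vfov"],p["cx"],p["cy"],np.round(p["extrinsics"],3).tolist(),[k for k in p])
    for q in ["extractor","edge_dot_end","edge_plain_end","key","cover","polish_red_mid","polish_black_mid","polish_pink_mid","polish_blue_mid","spray_mid","jar_mid","buffer_mid"]:
        print(q,[(np.round(d["location"]).tolist(),round(d["confidence"],2)) for d in ctrl.mark_of(p,q)][:3])
E
```

```text
pics
clock 0.0
qpos [1.196, 0.629, 0.038, 1.518, -0.027, 0.996, -0.02]
qd [0.001, -0.001, 0.001, 0.0, -0.001, -0.0, 0.0]
tau [0.001, -56.342, 1.226, -19.345, 0.011, 0.011, -0.0]
eef_pos [197.385, -618.656, 230.395]
tool_rot [-1.571, 0.002, -1.262]
force [-0.148, 0.3, 0.946]
torque [-0.038, -0.017, -0.001]
width 85.31
18.700000000000003
scene 52.43392627895035 277.00300894147574 196.4367520383505 [[0.402, 0.916, 0.014, -221.15], [-0.504, 0.208, 0.838, 210.677], [0.764, -0.344, 0.545, -1574.85], [0.0, 0.0, 0.0, 1.0]] ['image', 'vfov', 'cx', 'cy', 'extrinsics', 'shot']
extractor [([623.0, 74.0, 8.0], 0.9)]
edge_dot_end [([515.0, 148.0, 60.0], 0.65)]
edge_plain_end [([565.0, -46.0, 58.0], 0.68), ([625.0, 74.0, 5.0], 0.4)]Traceback (most recent call last):
  File "<stdin>", line 11, in <module>
ValueError: it knows: buffer_mid, cover, edge_dot_end, edge_plain_end, extractor, jar_mid, polish_black_mid, polish_blue_mid, polish_pink_mid, polish_red_mid, spray_mid
```

Run:
```python
from cell import ctrl
import cv2,numpy as np
for n in("scene","top"):
    p=ctrl.get_image(n)
    cv2.imwrite(f"pics/{n}0.png",p["image"][:,:,::-1])
    print(n,p["vfov"],p["cx"],p["cy"],np.round(p["extrinsics"],4).tolist())
    for q in ["extractor","edge_dot_end","edge_plain_end","cover","polish_red_mid","polish_black_mid","polish_pink_mid","polish_blue_mid","spray_mid","jar_mid","buffer_mid"]:
        print(q,[(np.round(d["location"]).tolist(),round(d["confidence"],2)) for d in ctrl.mark_of(p,q)][:3])
print(ctrl.read_state()["clock"])
```

```text
scene 52.43392627895035 277.00300894147574 196.4367520383505 [[0.4019, 0.9156, 0.0143, -221.1498], [-0.5041, 0.2081, 0.8382, 210.6768], [0.7645, -0.3441, 0.5452, -1574.8501], [0.0, 0.0, 0.0, 1.0]]
extractor [([625.0, 72.0, 2.0], 0.76)]
edge_dot_end [([517.0, 151.0, 56.0], 0.9)]
edge_plain_end [([566.0, -44.0, 60.0], 0.9), ([724.0, -53.0, 102.0], 0.31)]
cover [([716.0, 100.0, 52.0], 0.81)]
polish_red_mid [([639.0, 228.0, 104.0], 0.56)]
polish_black_mid [([722.0, -54.0, 103.0], 0.68)]
polish_pink_mid [([534.0, -355.0, 32.0], 0.66)]
polish_blue_mid [([412.0, -280.0, 16.0], 0.64), ([403.0, 379.0, 36.0], 0.57)]
spray_mid [([640.0, 396.0, 70.0], 0.9)]
jar_mid [([466.0, -429.0, 26.0], 0.79), ([635.0, 230.0, 102.0], 0.45)]
buffer_mid [([414.0, -278.0, 12.0], 0.79)]
top 50.25117084128934 275.91914390758865 217.6369153425813 [[0.0152, -0.9997, -0.021, 4.4558], [0.9957, 0.0132, 0.0912, -591.4147], [-0.0909, -0.0223, 0.9956, -1498.6989], [0.0, 0.0, 0.0, 1.0]]
extractor [([625.0, 77.0, -3.0], 0.77)]
edge_dot_end [([512.0, 150.0, 58.0], 0.86), ([633.0, 229.0, 104.0], 0.51)]
edge_plain_end [([564.0, -43.0, 60.0], 0.88)]
cover [([711.0, 94.0, 50.0], 0.8), ([513.0, 152.0, 59.0], 0.24)]
polish_red_mid [([634.0, 227.0, 101.0], 0.62)]
polish_black_mid [([720.0, -52.0, 101.0], 0.43)]
polish_pink_mid [([537.0, -358.0, 35.0], 0.4)]
polish_blue_mid [([400.0, 381.0, 37.0], 0.46)]
spray_mid [([400.0, 381.0, 38.0], 0.64), ([643.0, 394.0, 67.0], 0.56)]
jar_mid [([464.0, -428.0, 23.0], 0.54)]
buffer_mid [([413.0, -280.0, 14.0], 0.79)]
1.4
```

View pics/scene0.png

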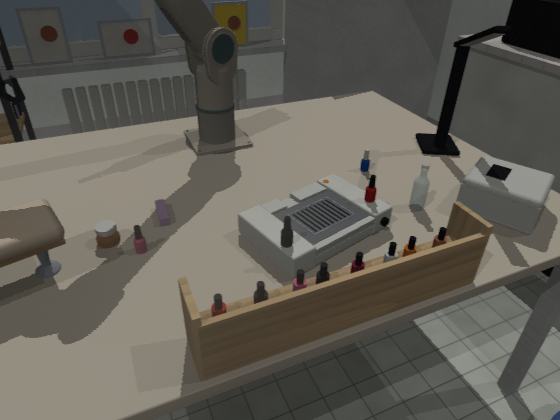

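View pics/top0.png

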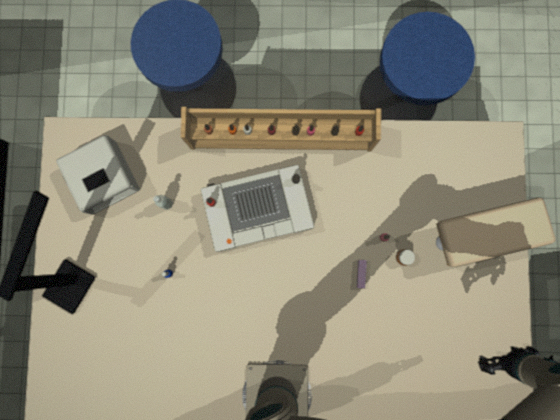

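```bash
cat > h.py <<'E'
import numpy as np
def proj(p,P):
    P=np.atleast_2d(P).astype(float);E=np.array(p["extrinsics"]);c=P@E[:3,:3].T+E[:3,3]
    h=p["image"].shape[0];f=h/2/np.tan(np.radians(p["vfov"])/2)
    return np.c_[p["cx"]+f*c[:,0]/-c[:,2],p["cy"]-f*c[:,1]/-c[:,2]]
def unproj(p,uv,z):
    E=np.array(p["extrinsics"]);R=E[:3,:3];h=p["image"].shape[0];f=h/2/np.tan(np.radians(p["vfov"])/2)
    d=R.T@np.array([(uv[0]-p["cx"])/f,-(uv[1]-p["cy"])/f,-1]);o=-R.T@E[:3,3]
    return o+d*(z-o[2])/d[2]
E
python3 - <<'E'
from cell import ctrl
import cv2,numpy as np
from h import *
for n,(u,v,w,h) in {"top":(190,155,140,105),"scene":(225,160,180,120)}.items():
    p=ctrl.get_image(n);im=p["image"]
    hsv=cv2.cvtColor(im,cv2.COLOR_RGB2HSV)
    m=cv2.inRange(hsv,(4,120,120),(16,255,255))
    k,l,st,ce=cv2.connectedComponentsWithStats(m)
    for i in range(1,k):
        if st[i,4]>4 and u<ce[i][0]<u+w and v<ce[i][1]<v+h: print(n,ce[i],st[i,4],unproj(p,ce[i],66))
    s=800//w if n=="top" else 4
    c=cv2.resize(im[v:v+h,u:u+w],None,fx=s,fy=s,interpolation=cv2.INTER_CUBIC)
    yaw=0.257;R=np.array([[np.cos(yaw),-np.sin(yaw)],[np.sin(yaw),np.cos(yaw)]]);o=np.array([624.4,74.9])
    pts=[(-109,100,60),(-66,100,60),(-66,-100,60),(-109,-100,60),(-87.5,116,66),(-110,170,66),(-110,-170,66),(110,170,66),(110,-170,66)]
    for q in pts:
        a=proj(p,[*(R@np.array(q[:2])+o),q[2]])[0]
        cv2.circle(c,tuple(np.int32((a-[u,v]+.5)*s)),3,(255,0,255),1)
    cv2.imwrite(f"pics/{n}z.png",c[:,:,::-1])
E
```

```text
top [228.53333333 240.86666667] 15 [508.40949641 167.77791575  66.        ]
scene [325.33333333 180.93333333] 15 [509.32082065 166.31750642  66.        ]
```

View pics/topz.png

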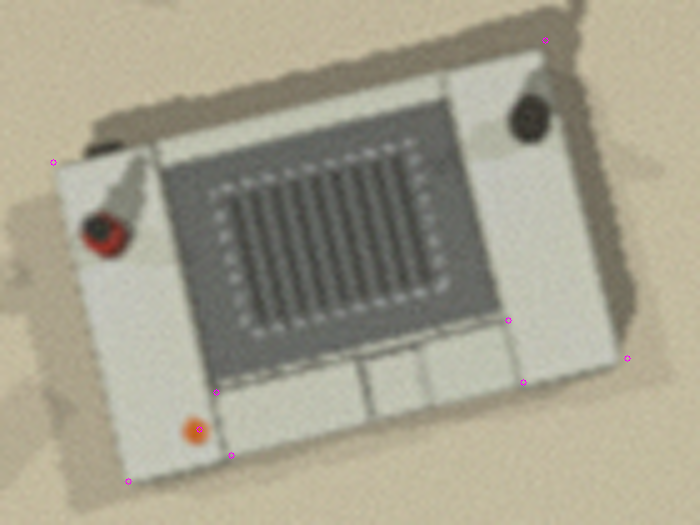

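View pics/scenez.png

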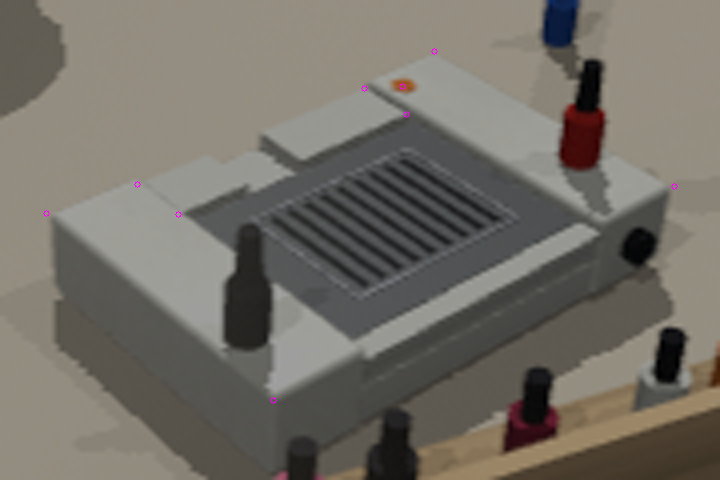

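Request:
apply_moves --pt "-2.9 0 3.3 0.05 0" --pt "-5.8 0 6.7 0.05 0" --pt "-8.8 0 10 0.05 0" --pt "-11.7 0 13.4 0.05 0" --pt "-14.6 0 16.7 0.05 0" --pt "-17.6 0 20 0.05 0" --pt "-20.5 0 23.4 0.05 0" --pt "-23.4 0 26.8 0.05 0" --pt "-26.3 0 30.1 0.05 0" --pt "-29.3 0 33.5 0.05 0" --pt "-32.2 0 36.8 0.05 0" --pt "-35.8 0 38.9 0.05 0" --pt "-39.4 0 41 0.05 0" --pt "-43 0 43 0.05 0" --pt "-46.7 0 45.1 0.05 0" --pt "-50.3 0 47.2 0.05 0" --pt "-54 0 49.3 0.05 0" --pt "-57.6 0 51.3 0.05 0" --pt "-61.2 0 53.4 0.05 0" --pt "-61.2 0 53.4 0.05 0"

```text
clock: 4.0
eef_pos: [520.7, 130.5, 231.4]
tool_rot: [-1.569, 0.002, -1.306]
force: [0.1, -0.6, 0.0]
width: 0.3
```

Run:
```python
from cell import ctrl
import cv2,numpy as np
from h import *
ps=[]
for n in ("top","scene"):
    p=ctrl.get_image(n);ps.append(p)
    for q in ["edge_dot_end","edge_plain_end","extractor"]:
        print(n,q,[(np.round(d["location"]).tolist(),round(d["confidence"],2)) for d in ctrl.mark_of(p,q)][:2])
s=ctrl.read_state();print(s["clock"],np.round(s["eef_pos"],1),np.round(s["tool_rot"],3),np.round(s["force"],2),np.round(s["qpos"],2))
c=[cv2.resize(ps[0]["image"][155:260,190:330],None,fx=4,fy=4),cv2.resize(ps[1]["image"][110:260,200:400],None,fx=4,fy=4)]
cv2.imwrite("pics/t1.png",c[0][:,:,::-1]);cv2.imwrite("pics/s1.png",c[1][:,:,::-1])
```

```text
top edge_dot_end [([514.0, 153.0, 60.0], 0.6), ([398.0, 381.0, 36.0], 0.29)]
top edge_plain_end [([562.0, -41.0, 60.0], 0.76)]
top extractor [([625.0, 79.0, 0.0], 0.61), ([539.0, -356.0, 38.0], 0.44)]
scene edge_dot_end [([516.0, 150.0, 58.0], 0.8), ([635.0, 225.0, 99.0], 0.39)]
scene edge_plain_end [([568.0, -45.0, 60.0], 0.81)]
scene extractor [([623.0, 73.0, 4.0], 0.59)]
4.4 [520.4 125.  231.4] [-1.571 -0.    -1.314] [-0.35 -0.12 -0.02] [-0.27  0.46 -0.02  1.84  0.01  0.84 -1.62]
```

View pics/s1.png

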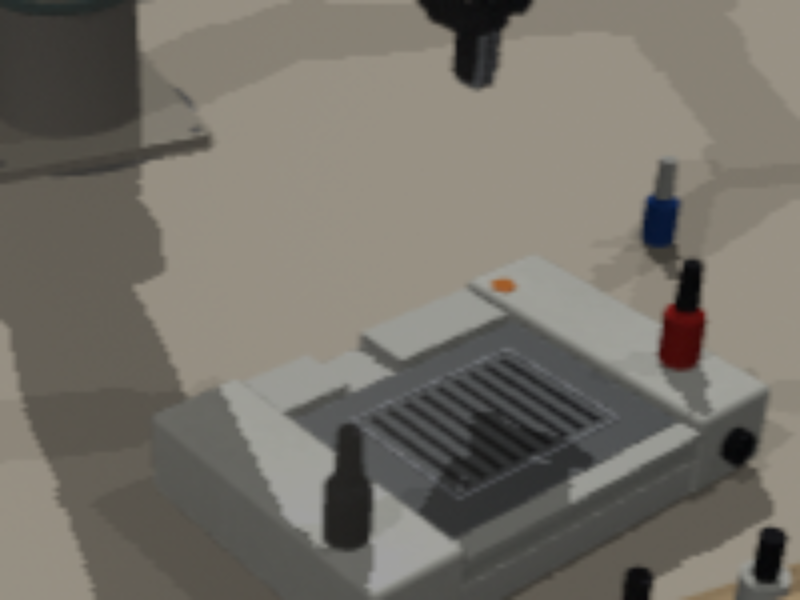

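View pics/t1.png

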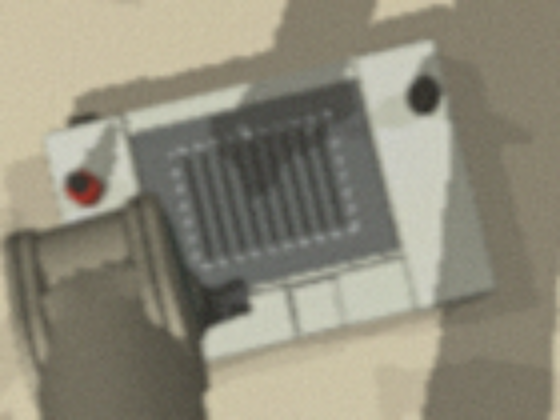

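Request:
apply_moves --pt "0 4 0 0 0" --pt "0 8 0 0 0" --pt "0 11 0 0 0" --pt "0 13 0 0 0" --pt "0 14.5 0 0 0" --pt "0 15.5 0 0 0" --pt "0 15.9 0 0 0" --pt "0 15.9 0 0 0"

```text
clock: 5.4
eef_pos: [520.6, 126.1, 72.5]
tool_rot: [-1.57, -0.0, -1.312]
force: [0.0, -0.1, -0.1]
width: -0.1
```

Run:
```python
from cell import ctrl
import numpy as np
from h import *
p=ctrl.get_image("top")
d=np.array([515,150.5]);a=np.array([0.254,-0.967])
for uv in [(292,320),(298,320),(338,300)]:
    q=unproj(p,(uv[0]/4+190-.5,uv[1]/4+155-.5),60)[:2];print(q,(q-d)@a)
s=ctrl.read_state();print(s["clock"],np.round(s["eef_pos"],2),np.round(s["force"],2))
```

```text
[531.40822887  55.89137042] 95.65423493867569
[531.47838734  50.90159701] 100.49716607404788
[548.58526752  17.91374861] 136.74156304659215
5.45 [520.72 126.15  72.76] [ 0.26 -0.64 -0.15]
```

Request:
apply_moves --pt "0 0.5 0 0 0" --pt "0 0.9 0 0 0" --pt "0 1.1 0 0 0" --pt "0 1.3 0 0 0" --pt "0 1.4 0 0 0" --pt "0 1.5 0 0 0" --pt "0 1.5 0 0 0" --pt "0 1.5 0 0 0"

```text
clock: 6.45
eef_pos: [520.3, 126.1, 59.9]
tool_rot: [-1.57, -0.0, -1.312]
force: [-6.2, -0.9, 25.5]
width: -0.1
```

Run:
```python
from cell import ctrl
import numpy as np
s=ctrl.read_state();print(s["clock"],np.round(s["eef_pos"],2),np.round(s["tool_rot"],3),np.round(s["force"],2))
```

```text
6.45 [520.32 126.09  59.94] [-1.57  -0.    -1.312] [-6.24 -0.88 25.46]
```

Request:
apply_moves --pt "0 -0.12 0 0 0" --pt "0.3 -0.12 0 0 0" --pt "0.7 -0.12 0 0 0" --pt "1.1 -0.12 0 0 0" --pt "1.5 -0.12 0 0 0" --pt "1.9 -0.12 0 0 0" --pt "2.3 -0.12 0 0 0" --pt "2.7 -0.12 0 0 0" --pt "3.1 -0.12 0 0 0" --pt "3.5 -0.12 0 0 0" --pt "3.9 -0.12 0 0 0" --pt "4.3 -0.12 0 0 0" --pt "4.7 -0.12 0 0 0" --pt "4.9 -0.12 0 0 0"

```text
clock: 8.2
eef_pos: [534.1, 82.3, 60.0]
tool_rot: [-1.567, 0.003, -1.31]
force: [-1.0, 7.1, 12.0]
width: 0.2
```

Request:
apply_moves --pt "0.3 0 0 0 0" --pt "0.6 0 0 0 0" --pt "0.9 0 0 0 0" --pt "1.2 0 0 0 0"

```text
clock: 8.7
eef_pos: [537.1, 70.9, 60.1]
tool_rot: [-1.567, 0.003, -1.309]
force: [-1.6, 6.2, 11.5]
width: -0.0
```

Request:
apply_moves --pt "0.3 0 0 0 0" --pt "0.6 0 0 0 0" --pt "0.9 0 0 0 0"

```text
clock: 9.07
eef_pos: [539.4, 62.2, 60.0]
tool_rot: [-1.567, 0.003, -1.309]
force: [-2.9, 6.0, 11.7]
width: -0.1
```

Request:
apply_moves --pt "0.3 0 0 0 0" --pt "0.6 0 0 0 0"

```text
clock: 9.32
eef_pos: [540.9, 56.5, 60.0]
tool_rot: [-1.567, 0.003, -1.309]
force: [-1.5, 7.0, 10.7]
width: 0.4
```

Request:
apply_moves --pt "0.3 0 0 0 0" --pt "0.6 0 0 0 0"

```text
clock: 9.57
eef_pos: [542.5, 49.9, 59.8]
tool_rot: [-1.567, 0.003, -1.31]
force: [-0.9, 3.6, 5.7]
width: 0.1
```

Request:
apply_moves --pt "0.2 0 0 0 0" --pt "0.3 0 0 0 0"

```text
clock: 9.82
eef_pos: [541.9, 43.3, 58.3]
tool_rot: [-1.571, -0.0, -1.313]
force: [-0.1, -1.1, -0.5]
width: -0.0
```

Request:
apply_moves --pt "0.2 0 0 0 0" --pt "0.3 0 0 0 0"

```text
clock: 10.07
eef_pos: [542.7, 40.6, 58.3]
tool_rot: [-1.571, -0.0, -1.312]
force: [-0.6, -0.0, 0.2]
width: 0.5
```

Request:
apply_moves --pt "0.2 0 0 0 0" --pt "0.4 0 0 0 0" --pt "0.5 0 0 0 0" --pt "0.5 0.3 0 0 0" --pt "0.5 0.6 0 0 0" --pt "0.5 0.6 0 0 0" --pt "0.5 0.6 0 0 0"

```text
clock: 10.95
eef_pos: [544.1, 36.3, 52.5]
tool_rot: [-1.571, 0.0, -1.312]
force: [-0.2, 0.2, 0.0]
width: 0.0
```

Request:
apply_moves --pt "0 0.2 0 0 0" --pt "0 0.4 0 0 0" --pt "0 0.5 0 0 0" --pt "0 0.6 0 0 0" --pt "0 0.7 0 0 0" --pt "0 0.8 0 0 0" --pt "0 0.85 0 0 0" --pt "0 0.9 0 0 0" --pt "0 0.95 0 0 0" --pt "0 0.95 0 0 0" --pt "0 0.95 0 0 0"

```text
clock: 12.32
eef_pos: [544.2, 36.2, 43.9]
tool_rot: [-1.57, -0.0, -1.312]
force: [-2.3, -0.1, 8.5]
width: -0.1
```

Request:
apply_moves --pt "0 0.05 0 0 0" --pt "0 0.1 0 0 0" --pt "0 0.1 0 0 0" --pt "0 0.1 0 0 0"

```text
clock: 12.82
eef_pos: [544.2, 36.1, 43.8]
tool_rot: [-1.57, -0.0, -1.312]
force: [-3.7, -0.4, 17.5]
width: -0.1
```

Request:
apply_moves --pt "0 -0.5 0 0 0" --pt "0 -1.5 0 0 0" --pt "0 -3 0 0 0" --pt "0 -6 0 0 0" --pt "0 -10 0 0 0" --pt "0 -14 0 0 0" --pt "0 -18 0 0 0" --pt "4 -18 0 0 0" --pt "8 -18 0 0 0" --pt "12 -18 0 0 0" --pt "16 -18 0 0 0" --pt "20 -18 0 0 0" --pt "24 -18 0 0 0" --pt "28 -18 0 0 0" --pt "28 -18 0 0 0" --pt "28 -18 0 0 0"

```text
clock: 14.82
eef_pos: [615.6, -233.5, 222.3]
tool_rot: [-1.571, 0.001, -1.312]
force: [-0.7, 0.6, 0.1]
width: 0.1
```

Run:
```python
from cell import ctrl
import cv2,numpy as np
from h import *
ps=[]
for n in ("top","scene"):
    p=ctrl.get_image(n);ps.append(p)
    for q in ["cover","polish_red_mid","polish_black_mid","polish_pink_mid","polish_blue_mid","spray_mid","jar_mid","buffer_mid"]:
        print(n,q,[(np.round(d["location"]).tolist(),round(d["confidence"],2)) for d in ctrl.mark_of(p,q)][:2])
s=ctrl.read_state();print(s["clock"],np.round(s["eef_pos"],1),np.round(s["force"],2))
c=np.vstack([cv2.resize(ps[0]["image"][165:255,190:323],None,fx=3,fy=3),cv2.resize(ps[1]["image"][165:275,225:398],(399,254))])
cv2.imwrite("pics/a2.png",cv2.resize(c,None,fx=1.1,fy=1.1)[:,:,::-1]);cv2.imwrite("pics/s2.png",ps[1]["image"][:,:,::-1])
```

```text
top cover [([717.0, 96.0, 52.0], 0.87)]
top polish_red_mid [([635.0, 228.0, 106.0], 0.65), ([513.0, 152.0, 60.0], 0.5)]
top polish_black_mid [([716.0, -52.0, 102.0], 0.54), ([638.0, 226.0, 104.0], 0.33)]
top polish_pink_mid [([400.0, 379.0, 40.0], 0.18)]
top polish_blue_mid [([404.0, 381.0, 37.0], 0.63), ([718.0, -52.0, 102.0], 0.34)]
top spray_mid [([643.0, 396.0, 69.0], 0.69)]
top jar_mid [([466.0, -428.0, 23.0], 0.75)]
top buffer_mid []
scene cover [([717.0, 98.0, 53.0], 0.81)]
scene polish_red_mid [([636.0, 231.0, 100.0], 0.6)]
scene polish_black_mid [([722.0, -53.0, 103.0], 0.81)]
scene polish_pink_mid [([534.0, -358.0, 30.0], 0.67)]
scene polish_blue_mid [([402.0, 377.0, 37.0], 0.57)]
scene spray_mid [([641.0, 392.0, 70.0], 0.59), ([400.0, 378.0, 39.0], 0.22)]
scene jar_mid [([465.0, -428.0, 27.0], 0.56), ([716.0, 101.0, 52.0], 0.24)]
scene buffer_mid [([413.0, -277.0, 14.0], 0.61)]
15.725 [ 615.8 -234.5  222. ] [0.4  0.17 0.71]
```

View pics/a2.png

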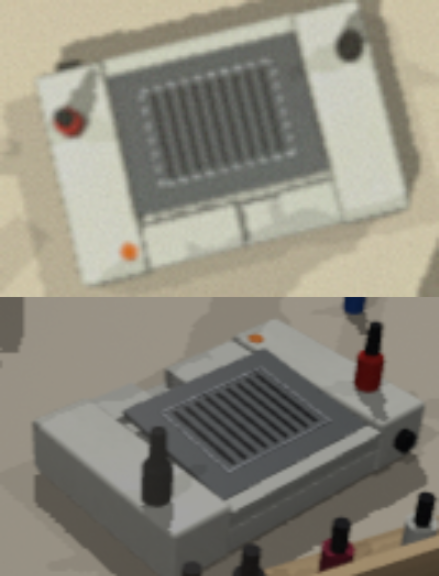

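View pics/s2.png

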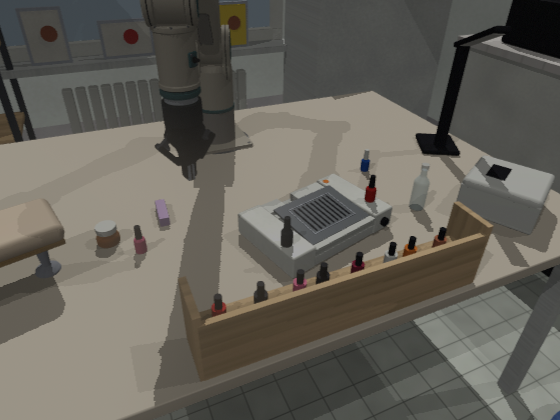

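Run:
```python
from cell import ctrl
import numpy as np
from h import *
p=ctrl.get_image("scene")
y=0.254;x=np.array([np.cos(y),np.sin(y)]);w=np.array([-x[1],x[0]]);o=np.array([624.4,74.9])
for a in(0,.06,.09,.12,.15):
    q=o+x*(92-150*np.cos(a))-98*w
    print(a,proj(p,[*q,60+150*np.sin(a)]).round(1))
print("seen 274.3 210.7")
```

```text
0 [[271.6 214.3]]
0.06 [[271.7 211.4]]
0.09 [[271.8 210. ]]
0.12 [[271.9 208.6]]
0.15 [[272.1 207.3]]
seen 274.3 210.7
```

Run:
```python
import cv2,numpy as np
a=cv2.imread("pics/scene0.png")[180:240,250:330];b=cv2.imread("pics/s2.png")[180:240,250:330]
cv2.imwrite("pics/cmp.png",cv2.resize(np.vstack([a,b]),None,fx=5,fy=5,interpolation=cv2.INTER_NEAREST))
```

```text
(no output)
```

View pics/cmp.png

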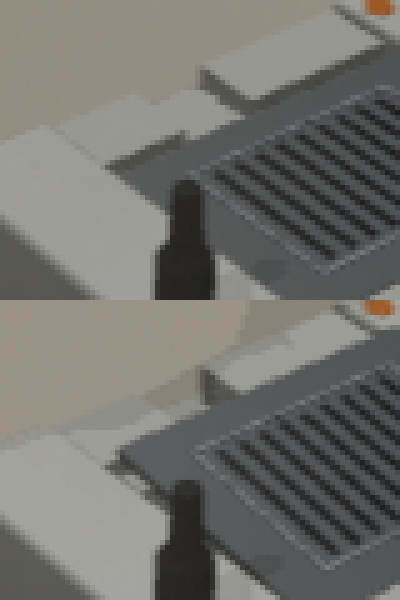

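```bash
python3 -c "
from cell import ctrl
print(ctrl.finish_job())"
```

```text
the job is handed in; nothing more can be done
None
```

I popped the filter cover open with closed fingers, took the hand away and handed the job in. No verdict is reported back.

- **Touch:** the fingertip came down on the strip about 26 mm from the dotted end, with the first firm contact at about 25 N. I then slid it along at about 11 N.
- **Notch:** contact was lost at about 105–110 mm from the dotted end, which agreed with the pictures (notch centre about 118 mm). The fingers then went down inside the notch to z = 52.5 mm with no contact.
- **Key:** I pressed until the fingertip stopped at z = 43.8 mm under 17.5 N. That is the full 6 mm stroke.
- **Final checks:** the near corner of the cover stands about 6 pixels higher than before in the scene picture, close to the expected 0.12 rad. All bottles, the jar and the buffing block were found within network error of where they began. The hand is clear and the wrist force is near zero. The clock stood at about 16 s at hand-in, against the 61 s limit.
- **Disagreements:** projected points sat 2–3 pixels off the scene picture, so I judged the cover angle by comparing before and after rather than from absolute positions. The top view missed the buffing block and gave only a wrong low-confidence hit for the pink bottle. The scene view found both in place.

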